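Clamp the burnishing block in the bench treadle clamp

ROBOT

A 6-joint arm with a two-finger parallel gripper is mounted at the origin on a cart in front of the work surface, level with it; the furniture and walls round the work are solid. World frame = base frame: x ahead of the robot, y to its left, z up, the work surface at z = 0. Lengths are in mm, angles in degrees, forces in N, time in s.
With the tool pointing down it reaches from about 300 to 850 mm from the base axis. Payload 4.2 kg.
Tool frame: the origin (TCP) lies on the centre line of the jaws, within the pads' length; the fingertips stand 14 mm ahead of it and the grasp point (between the pads) lies 5 mm behind it; z points along the fingers, y is the line along which they close (so a half turn about z gives the same grasp; the last joint's range is limited). The gripper opens to 91 mm and grips with 3 to 60 N. Pads are 32 mm wide; open, the fingers measure 118 mm over their backs; the gripper's body (76 mm by 178 mm) begins 60 mm behind the grasp point.
Start: joints at [-66.52, 18.312, 89.639, -0, 72.044, -1.146], TCP at [239.601, -522.717, 227.976] pointing down, gripper open.
Joint ranges: [-177.97, 177.97], [-48.28, 115.42], [12.27, 149.76], [-77.06, 257.06], [2.81, 150.46], [-146.56, 146.56]. Speed limits (degrees/s): [147.25, 147.25, 180, 180, 180, 180].

INTERFACE

Orientations are given as [roll, pitch, yaw] about the fixed x, y, z axes, in that order (R = Rz(yaw) Ry(pitch) Rx(roll)).
In Python, from workcell import env gives the robot as it stands.
- The arm moves only by the tool arm_command, never from a script. Its argument "motion" is a list of rows, each an object with "offset": the shift along the tool's x, y, z in m, a list of three; "spin": the turn about the tool's z in rad. In form: [{"offset": [tx, ty, tz], "spin": spin}, ...]. A call has 1 to 5 rows; each row shifts and turns the commanded pose from where the row before left it, along the tool's axes as they then stand; what a row does not reach is not made up. A row lasts 1/8 s, in which the tool goes at most 62.5 mm and 10.7 degrees, less where a joint would pass 70% of its speed; a pose out of reach is approached as far as the arm can. A call with a gripper value outside its range is refused whole. "jaw" is the finger opening in m, from 0 to 0.0912, set as the call begins (left out, the last holds). The fingers move at their own pace and stop on an object; "newtons" is the grip in N (left out, the last holds). Time passes only in rows, so rows that do not move let the fingers close. It gives the time, the measured TCP pose, the force, the opening and the grip force at its end, in the units of the state.
- env.state(): the state, without advancing time (a new reading comes with each control period).
- env.grab_frame(name): name is "side" or "top" or "wrist"; returns (picture, depth): 420x560x3 uint8, blue, green, red; 420x560 float32, mm along the optical axis (not along the pixel's ray), 0 where there is no reading.
- env.camera_model(name): a dict with "fx", "fy", "cx", "cy" (pixels), "k1" (the pictures are not rectified: a ray, as slopes to the right and down, at radius r is drawn at 1 + k1 r^2 times it, then the intrinsics apply), "eye" and "rotation" of the camera in the world; the wrist camera has in their place "hand_eye" (4x4, takes a point from camera to tool coordinates, whose origin is the TCP and whose axes are the flange's). Camera axes: x right, y down, z forward; pixel columns grow to the right and rows downward; lengths in mm; the calibration is good to about 2 mm. A picture is of the moment at which its call begins: read the wrist's pose just before it. camera_model takes no time and is no camera call.
- env.job_done(): hands the job in; it is judged then, once.
Trained networks look in the newest picture that a camera, given by its name, has taken for a name from the list of things; names that differ only in an ending like _2 or _b are one class to them, and where a whole thing is asked for, a point or a joint stands for the part that bears it (a point fixed in the world has none). Each returns a list of dicts, best first, with "score" (0 to 1); they miss things now and then, are a little off and sometimes report something else, mostly with a low value. They report only what shows in the picture. A call takes as long as a camera call.
- env.boxes_of(camera, target): "bbox" ([left, top, right, bottom] in pixels, round what is visible of it).
- env.pinpoint(camera, target): "location" ([column, row] in pixels: a listed point, or the origin of a listed thing).
The state is a dict: "time_s": time; "qpos": joint angles; "qvel": joint speeds; "effort": joint torques, N m; "ee_pos": TCP position; "ee_rot": TCP orientation; "force": force on the tool from outside, world axes, zero at the start; "torque": the same for the moment, N m; "gripper_width": finger opening in mm; "gripper_force": force on a finger pad.
Only numpy, scipy, OpenCV 4.12 (cv2) and the standard library are available. Lean on these libraries where they do the work, as an engineer would, in place of code of your own. Each camera call takes 0.05 s, during which the arm holds its last target. There are 200 camera calls.

TASK

Set up the burnishing block for rubbing strap edges: take the mallet out from under the clamp's pedal and lay it flat on the bench clear of the clamp, slide the hardwood block along its channel until its end is right up against the end stop, then press the pedal all the way down to its stop so that the spring catch snaps over and keeps it down, and let go. Leave the thread spool, the tape roll and the paint bottle where they are.

Things in the scene. Friction and masses are not known exactly. Their poses are not given: they have to be found in the camera images.
- clamp: grey cast clamp bolted to the bench; base plate 195 x 155 mm (narrower at the back), 10 mm thick. Origin on the bench surface under the middle of the channel (x = 0); z up. x points from the pedal (front, x = -0.12) to the hinge (x = 0.105, z = 0.062). y points along the channel, from the end stop to the open mouth (y = 0.06). Bed at z = 0.010; side walls 49 mm apart, tops at z = 0.026.
- stop_face (a point): middle of the end stop's face on the channel bed, at y = -0.075, z = 0.010 in the clamp's frame; the stop is 20 mm high over the bed and faces +y.
- catch_bolt (a point): spring catch: bevelled bolt in a housing 26 x 30 mm on the base, just in front of the channel, up to 64 mm over the bench, with a small knob out to y = 0.078 in the clamp's frame. It snaps over a tooth on the lever by itself; do not handle it. This point is the tip of the bolt.
- pedal_tread (a point): centre of the ribbed rubber top of the pedal's tread (58 mm along the clamp's y, 60 mm along x), at the front end of the lever (arm 24 mm wide, over the channel). Pedal up: 103 mm over the bench, sloping 0.34 rad, front edge high. At the stop: 25 mm over the bench, level, at x = -0.122, y = 0 in the clamp's frame. It moves almost straight down.
- pedal (a joint): angle of the pedal (rad): 0 up, held by its spring; 0.34 at its stop. Needs about 5 N on the tread at first, rising to about 17 N at the stop, where a sprung foot presses on the block. Let go before the last 0.01 rad it springs back up; from the stop it rises only to about 0.325, where the catch holds it. With the mallet under it, it jams at about 0.25.
- block_centre (a point): centre of the red-brown hardwood burnishing block, 46 x 155 x 22 mm, 0.13 kg, lying on the channel bed, its long axis (y) along the clamp's y, one end out of the mouth, 10 mm clear of the bench, free to be pushed. It starts 20 to 45 mm short of the end stop; against the stop this point is at x = 0, y = 0.0025, z = 0.021 in the clamp's frame.
- mallet_grip (a point): point on the axis of the mallet's beech handle, 62 mm from the middle of the head, near the balance point, 25 mm over the bench. x points along the handle away from the head; the handle's end is 142 mm that way, under the tread. Handle 22 mm thick here, 28 mm farther out. Head: white lying cylinder 56 mm across, 85 mm long, across the handle, on the clamp's -y side.
- thread_spool: bystander: spool of pale blue thread, 55 mm across, 70 mm high, standing; origin under its centre
- tape_roll: bystander: brown roll of paper tape lying flat, 77 mm across, 19 mm high; origin under its centre
- paint_bottle: bystander: dark edge paint bottle with a white cap, 34 mm across, 75 mm high, standing; origin under its centre
- mallet: the whole mallet, 0.42 kg; origin on the bench surface under the handle, 10 mm from mallet_grip (handle it by mallet_grip). The bench round world (0.39, -0.21) is bare, room enough to lay it; the green eyelet press beyond it has a lever with a ball 250 mm high near world (0.57, -0.16): keep the gripper clear of that

How it is judged:
By the outcome, as a careful person would: the job done as asked, in the order asked, and still so for the second after the job is handed in, with the robot touching nothing.
It also fails if it takes over 62 s, if anything falls off the work surface, if the arm or the gripper's body presses on something with over 40 N, if the wrist force passes 120 N, or if a joint passes its speed limit or range.

## Working session

There is one attempt and no reset: what is moved stays moved. The work goes in short steps, Python scripts to look and compute and a tool call to move; the robot and the scene stay as the last step left them, time stands still between calls to the robot, and variables do not carry over. Pictures are saved under pics/ and viewed, at most 10 in all, crops included, and the job is handed in when it is done.

Besides the shell and the picture viewer there is one more tool, called after "Call:" by a JSON object that holds its "op" and its "data", one argument or row to a line. arm_command: Moves the arm, as the interface text tells. Its arguments: {"type":"object","properties":{"motion":{"type":"array"},"jaw":{"type":"number"},"newtons":{"type":"number"}},"required":["motion"]}

```bash
ls; mkdir -p pics; cat > h.py <<'E'
import numpy as np, cv2
from scipy.spatial.transform import Rotation as Ro
from workcell import env
def pose(cam,st=None):
    m=env.camera_model(cam)
    if cam=="wrist":
        st=st or env.state()
        T=np.eye(4);T[:3,:3]=Ro.from_euler('xyz',st["ee_rot"],degrees=True).as_matrix();T[:3,3]=st["ee_pos"]
        T=T@np.array(m["hand_eye"]);return m,T[:3,3],T[:3,:3]
    return m,np.array(m["eye"]),np.array(m["rotation"])
def ray(m,u,v):
    d=np.array([(u-m["cx"])/m["fx"],(v-m["cy"])/m["fy"]]);s=d.copy()
    for _ in range(20): s=d/(1+m["k1"]*(s@s))
    return np.array([s[0],s[1],1.])
def atz(P,u,v,z):
    m,e,R=P;d=R@ray(m,u,v);return e+d*(z-e[2])/d[2]
def atd(P,u,v,depth):
    m,e,R=P;return e+R@ray(m,u,v)*depth
def proj(P,p):
    m,e,R=P;c=R.T@(np.array(p)-e);s=c[:2]/c[2];s=s*(1+m["k1"]*(s@s));return s[0]*m["fx"]+m["cx"],s[1]*m["fy"]+m["cy"]
E
cat > a.py <<'E'
from h import *
print(env.state()["ee_rot"],env.camera_model("wrist")["hand_eye"])
for c in ("top","side"):
    P=pose(c);img,d=env.grab_frame(c);cv2.imwrite(f"pics/{c}0.png",img);np.save(c+"d.npy",d)
    print(c,P[1].round(),P[2].round(2).tolist())
    for t in ["clamp","stop_face","catch_bolt","pedal_tread","block_centre","mallet_grip","mallet","thread_spool","tape_roll","paint_bottle"]:
        r=env.pinpoint(c,t)
        for q in r[:2]:
            u,v=q["location"];dd=d[int(min(max(v,0),419)),int(min(max(u,0),559))]
            print(t,round(q["score"],2),round(u),round(v),atd(P,u,v,dd).round() if dd else None)
E
python3 a.py
```

```text
pics
[-1.79899918e+02 -2.56487864e-03  2.46273298e+01] [[ 2.38443213e-03 -9.63579501e-01 -2.67411405e-01  7.62444982e+01]
 [ 9.99997123e-01  2.36766477e-03  3.85144500e-04 -1.76551140e-01]
 [ 2.62023218e-04 -2.67411554e-01  9.63582374e-01 -1.56736859e+02]
 [ 0.00000000e+00  0.00000000e+00  0.00000000e+00  1.00000000e+00]]
top [491.  82. 937.] [-171.39, -0.11, -91.47]
clamp 0.86 314 233 [-86343. -86753. -85897.]
clamp 0.23 297 249 [-81980. -82390. -81534.]
stop_face 0.56 345 241 [-107429. -107839. -106983.]
catch_bolt 0.53 297 247 [-81673. -82083. -81227.]
pedal_tread 0.91 295 288 [-79682. -80091. -79236.]
pedal_tread 0.52 339 152 [-102035. -102444. -101589.]
block_centre 0.71 295 223 [-87872. -88282. -87426.]
mallet_grip 0.56 338 301 [-100167. -100577.  -99721.]
mallet_grip 0.39 339 152 [-104168. -104578. -103722.]
thread_spool 0.68 337 152 [-104235. -104645. -103789.]
tape_roll 0.59 202 182 [-58308. -58718. -57862.]
paint_bottle 0.56 306 144 [-93189. -93599. -92743.]
side [466. 718. 609.] [-130.18, 0.92, -167.51]
clamp 0.68 298 209 [-145242. -144991. -145099.]
stop_face 0.76 313 192 [-149206. -148954. -149063.]
catch_bolt 0.65 346 191 [-154917. -154665. -154774.]
catch_bolt 0.42 312 208 [-149410. -149158. -149267.]
pedal_tread 0.62 349 190 [-156120. -155869. -155977.]
block_centre 0.79 290 212 [-150293. -150042. -150150.]
mallet_grip 0.66 360 194 [-154528. -154277. -154385.]
mallet_grip 0.58 317 189 [-152144. -151892. -152001.]
mallet 0.84 359 209 [-171363. -171111. -171220.]
mallet 0.48 222 276 [-111393. -111142. -111250.]
thread_spool 0.95 235 181 [-150160. -149909. -150017.]
tape_roll 0.77 220 276 [-114432. -114181. -114289.]
paint_bottle 0.56 219 202 [-139161. -138909. -139018.]
```

```bash
python3 - <<'E'
s=open('h.py').read().replace('np.array(m["rotation"])','Ro.from_euler("xyz",m["rotation"],degrees=True).as_matrix()')
open('h.py','w').write(s)
E
python3 a.py | grep -v rot; python3 - <<'E'
import cv2
for c,(x0,x1,y0,y1) in dict(top=(160,440,100,380),side=(180,460,120,320)).items():
    i=cv2.imread(f'pics/{c}0.png')[y0:y1,x0:x1];f=600/(y1-y0) if c=='top' else 800/(x1-x0)
    cv2.imwrite(f'pics/{c}0z.png',cv2.resize(i,None,fx=f,fy=f,interpolation=cv2.INTER_CUBIC))
E
```

```text
[1.79994607e+02 6.09965132e-04 2.46268667e+01] [[ 2.38437739e-03 -9.63580690e-01 -2.67407121e-01  7.62444982e+01]
 [ 9.99997123e-01  2.36759572e-03  3.85184238e-04 -1.76600285e-01]
 [ 2.61955863e-04 -2.67407270e-01  9.63583563e-01 -1.56737208e+02]
 [ 0.00000000e+00  0.00000000e+00  0.00000000e+00  1.00000000e+00]]
top [491.  82. 937.] [[-0.03, -0.99, 0.15], [-1.0, 0.03, -0.01], [0.0, -0.15, -0.99]]
clamp 0.82 312 230 [581.  20. 117.]
stop_face 0.67 348 244 [561. -60.  32.]
stop_face 0.59 294 287 [477.  56. 104.]
catch_bolt 0.38 297 250 [547.  47.  98.]
pedal_tread 0.81 292 286 [481.  59. 104.]
block_centre 0.66 294 224 [604.  49.  32.]
mallet_grip 0.73 343 302 [445. -43.  34.]
mallet_grip 0.71 196 183 [704. 256.  -2.]
mallet 0.93 332 302 [444. -22.  34.]
thread_spool 0.6 340 151 [746. -46.  68.]
tape_roll 0.61 200 181 [707. 247.  -1.]
paint_bottle 0.88 306 141 [773.  20.  55.]
side [466. 718. 609.] [[-0.98, -0.13, 0.18], [-0.22, 0.63, -0.74], [-0.02, -0.76, -0.65]]
clamp 0.97 298 208 [588.  44.  31.]
stop_face 0.57 313 192 [554.  54.  90.]
catch_bolt 0.63 310 205 [558.  65.  63.]
pedal_tread 0.79 350 193 [473.  60. 105.]
block_centre 0.81 288 210 [606.  58.  32.]
mallet_grip 0.8 357 197 [459.  79. 111.]
mallet 0.91 359 203 [451.   2.  35.]
thread_spool 0.58 236 182 [761. -36.  22.]
tape_roll 0.92 220 276 [710. 247.  -1.]
paint_bottle 0.86 220 198 [782.  32.  21.]
```

View pics/top0z.png

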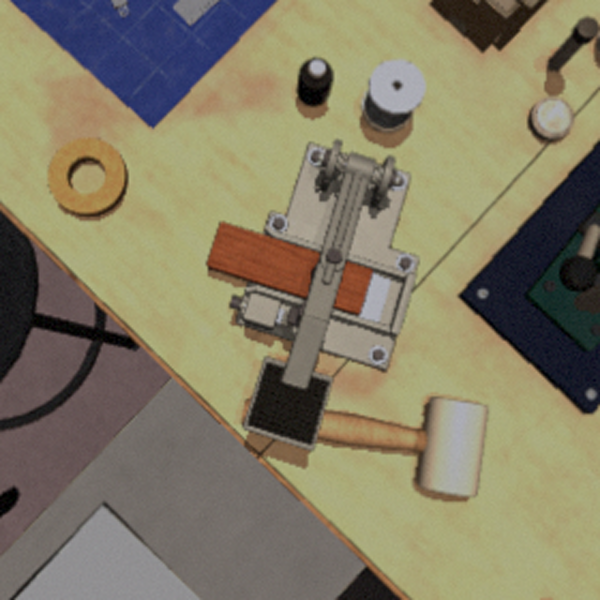

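View pics/side0z.png

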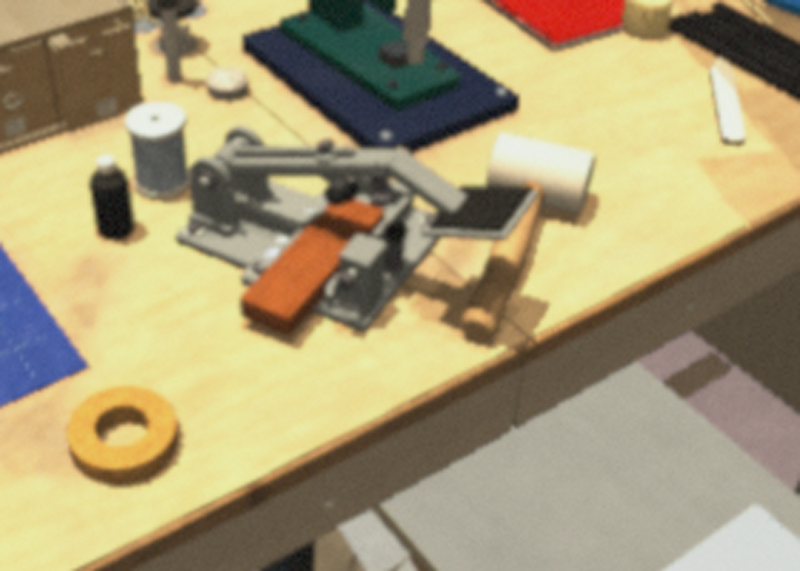

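```bash
python3 - <<'E'
from h import *
P=pose("top");d=np.load("topd.npy")
L=dict(blkL1=(220,223,32),blkL2=(208,262,32),blkR1=(370,276,32),blkR2=(362,316,32),stop1=(391,278,30),stop2=(382,318,30),treadFL=(246,428,None),treadFR=(316,447,None),treadBL=(262,364,None),treadBR=(329,380,None),
plateFR=(387,369,10),plateBL=(312,146,10),plateBR=(409,176,10),midR=(416,255,10),midL=(272,213,10),hinge=(360,163,None),headC=(455,447,56),headT=(458,399,45),headB=(448,495,45),hand1=(330,427,37),hand2=(415,437,36),lever=(334,257,None))
for k,(u,v,z) in L.items():
    u=u/600*280+160;v=v/600*280+100
    dd=d[int(round(v)),int(round(u))]
    print(k,atz(P,u,v,z).round() if z is not None else '', atd(P,u,v,dd).round())
E
```

```text
blkL1 [647. 113.  32.] [647. 112.  33.]
blkL2 [610. 125.  32.] [610. 125.  32.]
blkR1 [592. -30.  32.] [593. -30.  30.]
blkR2 [554. -21.  32.] [556. -24.   5.]
stop1 [590. -50.  30.] [592. -53.  10.]
stop2 [552. -40.  30.] [553. -42.  11.]
treadFL  [456.  91. 109.]
treadFR  [431.  25.  -2.]
treadBL  [510.  76.  90.]
treadBR  [495.  17.  90.]
plateFR [504. -45.  10.] [504. -47.  -1.]
plateBL [727.  20.  10.] [726.  20.  12.]
plateBR [694. -76.  10.] [694. -76.   8.]
midR [614. -79.  10.] [615. -79.   9.]
midL [660.  62.  10.] [660.  62.   9.]
hinge  [693. -20.  76.]
headC [431. -98.  56.] [431. -98.  57.]
headT [ 474. -105.   45.] [ 473. -114.    3.]
headB [387. -91.  45.] [ 382. -100.    2.]
hand1 [452.  14.  37.] [451.  14.  36.]
hand2 [440. -65.  36.] [440. -65.  35.]
lever  [600.  11. 116.]
```

```bash
cat > plan.py <<'E'
import sys,json
from h import *
# plan.py x y z yaw n  : rows (5 per line), assuming pointing down
def plan(x,y,z,yaw,n,start=None):
    st=env.state();p=np.array(st["ee_pos"]);w=st["ee_rot"][2]
    g=np.array([x,y,z]);dw=(yaw-w+180)%360-180;rows=[]
    for i in range(n):
        d=(g-p)/(n-i);R=Ro.from_euler('xyz',[180,0,w],degrees=True).as_matrix()
        o=(R.T@d/1000).round(3);s=round(-np.radians(dw/(n-i)),2)
        rows.append({"offset":o.tolist(),"spin":s});p=p+R@o*1000;w-=np.degrees(s);dw+=np.degrees(s)
    for i in range(0,n,5):print(json.dumps(rows[i:i+5]))
    print(p.round(),round(w,1))
if __name__=="__main__":
    a=list(map(float,sys.argv[1:]));plan(*a[:4],int(a[4]))
E
python3 plan.py 441 -45 200 81 10
```

```text
[{"offset": [0.038, -0.035, 0.003], "spin": -0.1}, {"offset": [0.042, -0.031, 0.003], "spin": -0.1}, {"offset": [0.044, -0.027, 0.003], "spin": -0.1}, {"offset": [0.047, -0.022, 0.003], "spin": -0.1}, {"offset": [0.049, -0.017, 0.003], "spin": -0.1}]
[{"offset": [0.05, -0.013, 0.003], "spin": -0.1}, {"offset": [0.051, -0.007, 0.002], "spin": -0.1}, {"offset": [0.052, -0.002, 0.003], "spin": -0.09}, {"offset": [0.052, 0.002, 0.002], "spin": -0.1}, {"offset": [0.051, 0.008, 0.003], "spin": -0.09}]
[441. -45. 200.] 80.8
```

Call:
{"op": "arm_command", "data": {
  "motion": [
    {"offset": [0.038,-0.035,0.003],"spin": -0.1},
    {"offset": [0.042,-0.031,0.003],"spin": -0.1},
    {"offset": [0.044,-0.027,0.003],"spin": -0.1},
    {"offset": [0.047,-0.022,0.003],"spin": -0.1},
    {"offset": [0.049,-0.017,0.003],"spin": -0.1}
  ],
  "jaw": 0.07,
  "newtons": 30
}}

```text
time_s: 2.82
ee_pos: [341.2, -282.5, 213.1]
ee_rot: [179.9, -0.0, 53.4]
force: [0.3, -0.1, -0.2]
gripper_width: 70.1
gripper_force: 0.0
```

Call:
{"op": "arm_command", "data": {
  "motion": [
    {"offset": [0.05,-0.013,0.003],"spin": -0.1},
    {"offset": [0.051,-0.007,0.002],"spin": -0.1},
    {"offset": [0.052,-0.002,0.003],"spin": -0.09},
    {"offset": [0.052,0.002,0.002],"spin": -0.1},
    {"offset": [0.051,0.008,0.003],"spin": -0.09}
  ]
}}

```text
time_s: 3.45
ee_pos: [441.6, -43.8, 200.2]
ee_rot: [179.9, 0.0, 81.0]
force: [0.7, -0.2, -0.2]
gripper_width: 70.1
gripper_force: 0.0
```

Call:
{"op": "arm_command", "data": {
  "motion": [
    {"offset": [0,0,0],"spin": 0},
    {"offset": [0,0,0],"spin": 0}
  ]
}}

```text
time_s: 3.7
ee_pos: [440.7, -45.6, 199.9]
ee_rot: [-180.0, 0.0, 80.8]
force: [0.1, 0.0, -0.7]
gripper_width: 70.0
gripper_force: 0.0
```

```bash
cat > w.py <<'E'
from h import *
import sys
P=pose("wrist");s=env.state();print(np.round(s["ee_pos"],1),np.round(s["ee_rot"],1),P[1].round(),np.round(s["force"],1))
img,d=env.grab_frame("wrist");n=sys.argv[1];cv2.imwrite(f"pics/{n}.png",img);np.save(n+".npy",d)
for t in sys.argv[2:]:
    for q in env.pinpoint("wrist",t)[:2]:
        u,v=q["location"];dd=d[int(min(max(v,0),419)),int(min(max(u,0),559))]
        print(t,round(q["score"],2),round(u),round(v),atd(P,u,v,dd).round() if dd else None)
E
python3 w.py w1 mallet_grip pedal_tread mallet
```

```text
[440.7 -45.6 199.9] [-180.     0.    80.8] [454.  29. 357.] [ 0.1  0.  -0.7]
pedal_tread 0.89 311 93 [482.  52. 103.]
pedal_tread 0.7 394 187 [574. -55.  10.]
mallet 0.71 278 182 [443. -24.  35.]
```

View pics/w1.png

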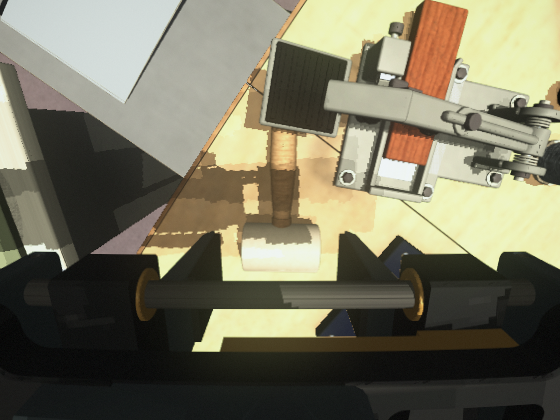

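```bash
python3 - <<'E'
from h import *
P=pose("wrist");d=np.load("w1.npy")
for k,(u,v,z) in dict(hA=(284,140,38),hB=(282.5,175,37),hC=(282,212,36),headC=(281,247,56),blk1=(426,3,32),blk2=(467,12,32),blk3=(390,158,32),blk4=(428,163,32),stp1=(381,187,30),stp2=(416,192,30),pl1=(336,186,10),pl2=(431,201,10),t1=(274,39,115),t2=(348,60,92),t3=(341,136,92),t4=(262,126,115),lev=(400,98,None),lev2=(465,120,None),hinge=(540,140,None)).items():
    dd=d[int(round(v)),int(round(u))]
    print(k,atz(P,u,v,z).round() if z else '',atd(P,u,v,dd).round())
E
```

```text
hA [457.  17.  38.] [457.  16.  36.]
hB [449. -19.  37.] [449. -19.  36.]
hC [443. -58.  36.] [443. -59.  35.]
headC [436. -90.  56.] [436. -91.  56.]
blk1 [611. 123.  32.] [610. 122.  33.]
blk2 [651. 110.  32.] [651. 110.  32.]
blk3 [564. -19.  32.] [565. -20.  31.]
blk4 [605. -31.  32.] [608. -32.  26.]
stp1 [553. -49.  30.] [555. -51.  24.]
stp2 [591. -61.  30.] [594. -63.  23.]
pl1 [508. -45.  10.] [509. -47.  -0.]
pl2 [617. -80.  10.] [622. -83.  -0.]
t1 [460.  91. 115.] [460.  92. 109.]
t2 [516.  72.  92.] [517.  73.  89.]
t3 [504.  14.  92.] [522.   9.  -0.]
t4 [441.  32. 115.] [435.  34.  -2.]
lev  [544.  36. 121.]
lev2  [598.  13. 112.]
hinge  [692. -18.  75.]
```

```bash
python3 plan.py 446 -39 20 80 6
```

```text
[{"offset": [0.001, 0.001, 0.03], "spin": 0.0}, {"offset": [0.001, 0.001, 0.03], "spin": 0.0}, {"offset": [0.002, 0.001, 0.03], "spin": 0.0}, {"offset": [0.001, 0.0, 0.03], "spin": 0.0}, {"offset": [0.002, 0.001, 0.03], "spin": 0.01}]
[{"offset": [0.001, 0.0, 0.03], "spin": 0.0}]
[446. -39.  20.] 80.1
```

Call:
{"op": "arm_command", "data": {
  "motion": [
    {"offset": [0.004,0.004,0.03],"spin": 0.01},
    {"offset": [0.004,0,0.03],"spin": 0},
    {"offset": [0,0,0.03],"spin": 0},
    {"offset": [0,0,0.03],"spin": 0},
    {"offset": [0,0,0.03],"spin": 0}
  ]
}}

```text
time_s: 4.53
ee_pos: [446.3, -39.1, 49.3]
ee_rot: [180.0, 0.0, 80.1]
force: [0.7, 0.4, -0.4]
gripper_width: 70.3
gripper_force: 0.0
```

Call:
{"op": "arm_command", "data": {
  "motion": [
    {"offset": [0,0,0.02],"spin": 0},
    {"offset": [0,0,0.01],"spin": 0},
    {"offset": [0,0,0],"spin": 0}
  ]
}}

```text
time_s: 4.9
ee_pos: [446.1, -38.6, 19.8]
ee_rot: [-180.0, 0.0, 80.1]
force: [0.7, -0.2, 0.5]
gripper_width: 69.6
gripper_force: 0.0
```

Call:
{"op": "arm_command", "data": {
  "motion": [
    {"offset": [0,0,0],"spin": 0},
    {"offset": [0,0,0],"spin": 0},
    {"offset": [0,0,0],"spin": 0},
    {"offset": [0,0,0],"spin": 0},
    {"offset": [0,0,0],"spin": 0}
  ],
  "jaw": 0.0,
  "newtons": 40
}}

```text
time_s: 5.52
ee_pos: [445.9, -38.0, 20.0]
ee_rot: [-180.0, -0.0, 80.2]
force: [-1.3, 0.8, 3.2]
gripper_width: 24.1
gripper_force: 39.9
```

Call:
{"op": "arm_command", "data": {
  "motion": [
    {"offset": [0,0,-0.006],"spin": 0},
    {"offset": [0,0,-0.006],"spin": 0},
    {"offset": [-0.01,0,0],"spin": 0},
    {"offset": [-0.03,0,0],"spin": 0},
    {"offset": [-0.03,0,0],"spin": 0}
  ]
}}

```text
time_s: 6.15
ee_pos: [434.0, -108.2, 31.9]
ee_rot: [-180.0, 0.0, 80.2]
force: [-0.0, 0.1, -3.7]
gripper_width: 23.8
gripper_force: 39.8
```

Call:
{"op": "arm_command", "data": {
  "motion": [
    {"offset": [-0.03,0,0],"spin": 0},
    {"offset": [-0.03,0,0],"spin": 0},
    {"offset": [-0.03,0,0],"spin": 0},
    {"offset": [0,0,0],"spin": 0}
  ]
}}

```text
time_s: 6.65
ee_pos: [418.7, -197.9, 31.9]
ee_rot: [180.0, 0.0, 80.0]
force: [0.6, 0.2, -3.2]
gripper_width: 23.8
gripper_force: 39.9
```

```bash
python3 plan.py 396 -220 32 80 2
```

```text
[{"offset": [-0.013, -0.009, -0.0], "spin": 0.0}, {"offset": [-0.013, -0.01, -0.0], "spin": 0.0}]
[ 395. -220.   32.] 80.0
```

Call:
{"op": "arm_command", "data": {
  "motion": [
    {"offset": [-0.013,-0.01,0],"spin": 0},
    {"offset": [-0.013,-0.01,0],"spin": 0},
    {"offset": [0,0,0.006],"spin": 0},
    {"offset": [0,0,0.004],"spin": 0},
    {"offset": [0,0,0.002],"spin": 0}
  ]
}}

```text
time_s: 7.28
ee_pos: [394.6, -217.3, 19.9]
ee_rot: [-179.9, -0.0, 80.2]
force: [-3.6, 5.2, 16.5]
gripper_width: 23.8
gripper_force: 39.8
```

Call:
{"op": "arm_command", "data": {
  "motion": [
    {"offset": [0,0,0],"spin": 0},
    {"offset": [0,0,0],"spin": 0}
  ]
}}

```text
time_s: 7.52
ee_pos: [394.5, -217.3, 20.0]
ee_rot: [-179.9, -0.0, 80.2]
force: [-2.7, 4.4, 4.2]
gripper_width: 23.8
gripper_force: 39.7
```

Call:
{"op": "arm_command", "data": {
  "motion": [
    {"offset": [0,0,0],"spin": 0},
    {"offset": [0,0,0],"spin": 0},
    {"offset": [0,0,0],"spin": 0},
    {"offset": [0,0,0],"spin": 0}
  ],
  "jaw": 0.07
}}

```text
time_s: 8.02
ee_pos: [395.2, -218.3, 20.0]
ee_rot: [180.0, 0.0, 80.2]
force: [-1.2, 0.0, 0.1]
gripper_width: 61.0
gripper_force: 0.0
```

Call:
{"op": "arm_command", "data": {
  "motion": [
    {"offset": [0,0,-0.015],"spin": 0},
    {"offset": [0,0,-0.03],"spin": 0},
    {"offset": [0,0,-0.05],"spin": 0},
    {"offset": [0,0,-0.05],"spin": 0},
    {"offset": [0,0,-0.04],"spin": 0}
  ],
  "jaw": 0.09
}}

```text
time_s: 8.65
ee_pos: [395.2, -218.3, 207.1]
ee_rot: [179.9, 0.1, 80.2]
force: [0.0, -0.8, -0.1]
gripper_width: 89.6
gripper_force: 0.0
```

```bash
python3 - <<'E'
from h import *
img,d=env.grab_frame("top");cv2.imwrite("pics/top1.png",img);np.save("topd.npy",d)
img=img[100:380,160:440];cv2.imwrite("pics/top1z.png",cv2.resize(img,(600,600),interpolation=cv2.INTER_CUBIC));print(env.state()["ee_pos"],env.state()["gripper_width"])
E
```

```text
[ 397.60590427 -219.66734202  211.84847489] 89.8434005481454
```

View pics/top1z.png

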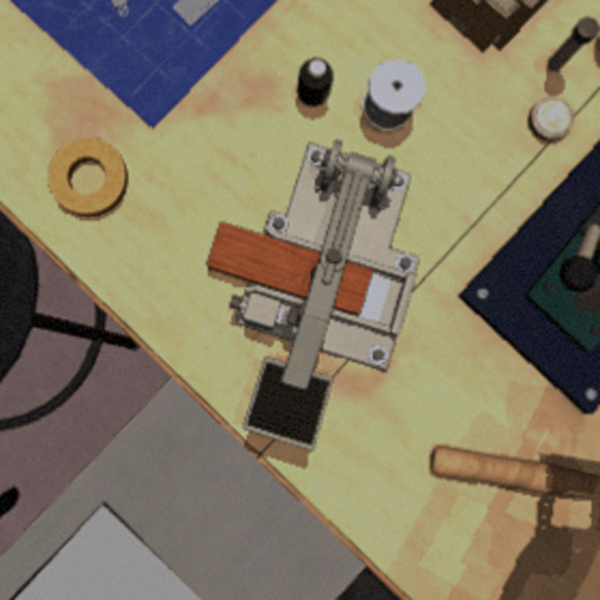

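```bash
python3 - <<'E'
from plan import *
plan(400,40,210,76,6)
s=env.state()
class F: pass
import plan as pm
o=env.state()
pm.env=F();pm.env.state=lambda:{"ee_pos":[400,40,210],"ee_rot":[180,0,76]}
plan(639,150,210,72,5)
E
```

```text
[{"offset": [0.043, -0.007, 0.0], "spin": 0.01}, {"offset": [0.043, -0.007, 0.0], "spin": 0.01}, {"offset": [0.042, -0.008, 0.0], "spin": 0.01}, {"offset": [0.042, -0.008, 0.001], "spin": 0.01}, {"offset": [0.043, -0.009, 0.0], "spin": 0.02}]
[{"offset": [0.042, -0.01, 0.001], "spin": 0.01}]
[400.  40. 210.] 76.2
[{"offset": [0.033, 0.041, 0.0], "spin": 0.01}, {"offset": [0.033, 0.041, 0.0], "spin": 0.01}, {"offset": [0.034, 0.04, 0.0], "spin": 0.02}, {"offset": [0.035, 0.04, 0.0], "spin": 0.01}, {"offset": [0.034, 0.039, 0.0], "spin": 0.02}]
[639. 150. 210.] 72.0
```

Call:
{"op": "arm_command", "data": {
  "motion": [
    {"offset": [0.05,-0.007,0.0],"spin": 0.01},
    {"offset": [0.05,-0.008,0.0],"spin": 0.01},
    {"offset": [0.05,-0.01,0.0],"spin": 0.01},
    {"offset": [0.055,-0.012,0.001],"spin": 0.02},
    {"offset": [0.05,-0.012,0.0],"spin": 0.02}
  ],
  "jaw": 0.0
}}

```text
time_s: 9.32
ee_pos: [395.5, 43.4, 203.8]
ee_rot: [180.0, -0.0, 76.2]
force: [1.4, -0.6, -0.4]
gripper_width: 43.0
gripper_force: 0.0
```

Call:
{"op": "arm_command", "data": {
  "motion": [
    {"offset": [0.033,0.041,0.0],"spin": 0.01},
    {"offset": [0.033,0.041,0.0],"spin": 0.01},
    {"offset": [0.034,0.04,0.0],"spin": 0.02},
    {"offset": [0.035,0.04,0.0],"spin": 0.01},
    {"offset": [0.034,0.039,0.0],"spin": 0.02}
  ]
}}

```text
time_s: 9.95
ee_pos: [635.6, 153.0, 203.3]
ee_rot: [-180.0, 0.0, 72.2]
force: [0.7, 0.3, 0.3]
gripper_width: 0.4
gripper_force: 0.0
```

Call:
{"op": "arm_command", "data": {
  "motion": [
    {"offset": [0,0,0],"spin": 0},
    {"offset": [0,0,0],"spin": 0}
  ]
}}

```text
time_s: 10.2
ee_pos: [633.2, 151.9, 203.1]
ee_rot: [-179.9, 0.1, 72.2]
force: [-0.2, -1.3, -0.4]
gripper_width: 0.1
gripper_force: 0.0
```

```bash
python3 w.py w2 block_centre paint_bottle; python3 plan.py 639 150 100 72 5
```

```text
[633.2 151.9 203.1] [-1.799e+02  1.000e-01  7.220e+01] [657. 224. 360.] [-0.2 -1.3 -0.4]
paint_bottle 0.9 426 256 [779.  31.  24.]
[{"offset": [0.0, 0.001, 0.021], "spin": 0.0}, {"offset": [0.0, 0.001, 0.021], "spin": 0.0}, {"offset": [0.0, 0.001, 0.021], "spin": 0.0}, {"offset": [0.0, 0.002, 0.021], "spin": 0.0}, {"offset": [0.0, 0.001, 0.02], "spin": 0.0}]
[639. 150. 100.] 72.2
```

View pics/w2.png

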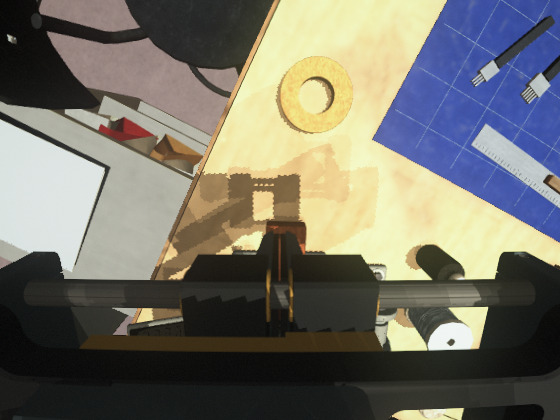

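```bash
python3 - <<'E'
from h import *
P=pose("wrist")
for p in [(268,223),(305,222.5)]: print(atz(P,*p,32).round(1))
E
python3 plan.py 644 156 30 72 5
```

```text
[613.6 130.   32. ]
[653.4 117.9  32. ]
[{"offset": [0.002, 0.002, 0.035], "spin": 0.0}, {"offset": [0.001, 0.002, 0.035], "spin": 0.0}, {"offset": [0.002, 0.002, 0.035], "spin": 0.0}, {"offset": [0.001, 0.002, 0.035], "spin": 0.0}, {"offset": [0.002, 0.001, 0.034], "spin": 0.0}]
[644. 156.  30.] 72.2
```

Call:
{"op": "arm_command", "data": {
  "motion": [
    {"offset": [0.008,0.009,0.035],"spin": 0},
    {"offset": [0,0,0.035],"spin": 0},
    {"offset": [0,0,0.035],"spin": 0},
    {"offset": [0,0,0.035],"spin": 0},
    {"offset": [0,0,0.033],"spin": 0}
  ]
}}

```text
time_s: 10.98
ee_pos: [644.4, 156.6, 30.8]
ee_rot: [180.0, -0.0, 72.2]
force: [0.8, 0.4, 0.2]
gripper_width: 0.5
gripper_force: 0.0
```

Call:
{"op": "arm_command", "data": {
  "motion": [
    {"offset": [0,0,0],"spin": 0},
    {"offset": [-0.008,0,0],"spin": 0},
    {"offset": [-0.006,0,0],"spin": 0},
    {"offset": [-0.004,0,0],"spin": 0},
    {"offset": [-0.004,0,0],"spin": 0}
  ]
}}

```text
time_s: 11.6
ee_pos: [638.7, 136.0, 31.7]
ee_rot: [179.9, -0.1, 72.2]
force: [0.4, 2.5, 0.9]
gripper_width: 0.7
gripper_force: 1.1
```

Call:
{"op": "arm_command", "data": {
  "motion": [
    {"offset": [-0.004,0,0],"spin": 0},
    {"offset": [-0.004,0,0],"spin": 0},
    {"offset": [-0.004,0,0],"spin": 0},
    {"offset": [-0.004,0,0],"spin": 0},
    {"offset": [-0.004,0,0],"spin": 0}
  ]
}}

```text
time_s: 12.22
ee_pos: [632.2, 116.9, 30.9]
ee_rot: [180.0, 0.0, 72.2]
force: [0.5, 1.2, 2.7]
gripper_width: 0.5
gripper_force: 1.1
```

Call:
{"op": "arm_command", "data": {
  "motion": [
    {"offset": [-0.003,0,0],"spin": 0},
    {"offset": [-0.003,0,0],"spin": 0},
    {"offset": [-0.003,0,0],"spin": 0}
  ]
}}

```text
time_s: 12.6
ee_pos: [629.4, 108.4, 30.9]
ee_rot: [180.0, 0.0, 72.2]
force: [0.5, 2.0, 2.7]
gripper_width: 0.5
gripper_force: 1.1
```

Call:
{"op": "arm_command", "data": {
  "motion": [
    {"offset": [-0.002,0,0],"spin": 0},
    {"offset": [-0.002,0,0],"spin": 0}
  ]
}}

```text
time_s: 12.85
ee_pos: [629.3, 105.9, 31.1]
ee_rot: [179.9, -0.2, 72.1]
force: [3.7, 8.3, -0.6]
gripper_width: 0.5
gripper_force: 4.5
```

Call:
{"op": "arm_command", "data": {
  "motion": [
    {"offset": [-0.002,0,0],"spin": 0},
    {"offset": [-0.001,0,0],"spin": 0}
  ]
}}

```text
time_s: 13.1
ee_pos: [629.4, 105.7, 31.4]
ee_rot: [179.8, -0.5, 72.0]
force: [3.7, 15.2, -1.1]
gripper_width: 0.6
gripper_force: 7.8
```

Call:
{"op": "arm_command", "data": {
  "motion": [
    {"offset": [0.01,0,0],"spin": 0},
    {"offset": [0.02,0,0],"spin": 0},
    {"offset": [0,0,-0.06],"spin": 0},
    {"offset": [0,0,-0.06],"spin": 0},
    {"offset": [0,0,-0.05],"spin": 0}
  ]
}}

```text
time_s: 13.72
ee_pos: [636.7, 131.0, 203.1]
ee_rot: [179.9, 0.0, 72.2]
force: [0.5, -0.4, -1.1]
gripper_width: 0.6
gripper_force: 0.0
```

Call:
{"op": "arm_command", "data": {
  "motion": [
    {"offset": [0,0,0],"spin": 0}
  ]
}}

```text
time_s: 13.85
ee_pos: [638.9, 131.3, 206.0]
ee_rot: [179.5, -0.2, 72.2]
force: [0.6, 0.3, -0.7]
gripper_width: 0.9
gripper_force: 0.0
```

```bash
python3 plan.py 480 52 200 72 5
python3 - <<'E'
from h import *
P=pose("top");img,d=env.grab_frame("top");cv2.imwrite("pics/top2.png",img)
o=np.array([595,14.6,0]);x=np.array([.951,-.309,0]);y=np.array([.309,.951,0])
i=cv2.resize(img[190:270,240:380],None,fx=5,fy=5,interpolation=cv2.INTER_CUBIC);cv2.imwrite("pics/top2z.png",i)
E
```

```text
[{"offset": [-0.025, -0.025, 0.001], "spin": 0.0}, {"offset": [-0.025, -0.026, 0.001], "spin": 0.0}, {"offset": [-0.025, -0.025, 0.001], "spin": 0.0}, {"offset": [-0.025, -0.026, 0.001], "spin": 0.0}, {"offset": [-0.024, -0.025, 0.002], "spin": 0.0}]
[480.  52. 200.] 72.2
```

View pics/top2z.png

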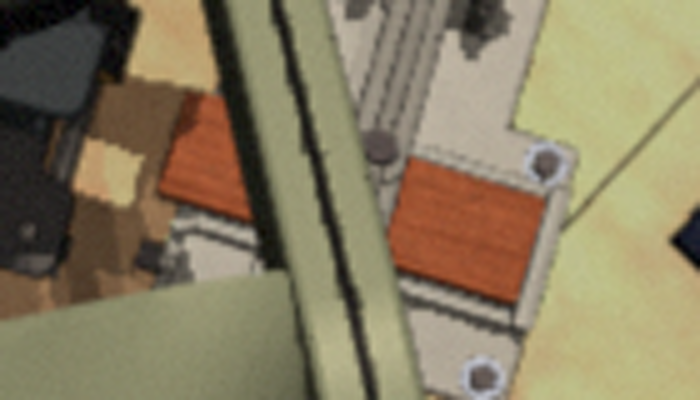

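The picture shows the block's end (crop about 530,245) flush against the end stop with no white gap left. Now the pedal.

Call:
{"op": "arm_command", "data": {
  "motion": [
    {"offset": [-0.025,-0.025,0.001],"spin": 0.0},
    {"offset": [-0.025,-0.025,0.001],"spin": 0.0},
    {"offset": [-0.025,-0.025,0.001],"spin": 0.0},
    {"offset": [-0.025,-0.025,0.001],"spin": 0.0},
    {"offset": [-0.024,-0.025,0.002],"spin": 0.0}
  ]
}}

```text
time_s: 14.52
ee_pos: [477.3, 50.1, 192.8]
ee_rot: [-179.8, 0.1, 72.2]
force: [0.6, -1.1, 0.2]
gripper_width: 0.3
gripper_force: 0.0
```

Call:
{"op": "arm_command", "data": {
  "motion": [
    {"offset": [0,0,0.02],"spin": 0},
    {"offset": [0,0,0.02],"spin": 0},
    {"offset": [0,0,0.02],"spin": 0},
    {"offset": [0,0,0.01],"spin": 0},
    {"offset": [0,0,0],"spin": 0}
  ]
}}

```text
time_s: 15.15
ee_pos: [478.6, 50.6, 123.5]
ee_rot: [-179.8, 0.1, 72.2]
force: [0.4, 0.6, 0.1]
gripper_width: 0.4
gripper_force: 0.0
```

Call:
{"op": "arm_command", "data": {
  "motion": [
    {"offset": [0,0.002,0.01],"spin": 0},
    {"offset": [0,0,0.012],"spin": 0},
    {"offset": [0,0,0.012],"spin": 0},
    {"offset": [0,0,0.012],"spin": 0},
    {"offset": [0,0,0.012],"spin": 0}
  ]
}}

```text
time_s: 15.78
ee_pos: [481.3, 50.5, 67.3]
ee_rot: [-180.0, -0.0, 72.1]
force: [-2.9, 1.6, 15.8]
gripper_width: 0.4
gripper_force: 7.8
```

Call:
{"op": "arm_command", "data": {
  "motion": [
    {"offset": [0,0,0.007],"spin": 0},
    {"offset": [0,0,0.007],"spin": 0},
    {"offset": [0,0,0.005],"spin": 0},
    {"offset": [0,0,0.003],"spin": 0}
  ]
}}

```text
time_s: 16.27
ee_pos: [482.9, 50.0, 46.1]
ee_rot: [179.8, -0.1, 72.2]
force: [-0.5, -0.8, 11.6]
gripper_width: 0.5
gripper_force: 5.7
```

Call:
{"op": "arm_command", "data": {
  "motion": [
    {"offset": [0,0,0.003],"spin": 0},
    {"offset": [0,0,0.003],"spin": 0},
    {"offset": [0,0,0.002],"spin": 0}
  ]
}}

```text
time_s: 16.65
ee_pos: [483.9, 49.7, 39.1]
ee_rot: [179.7, -0.1, 72.2]
force: [-1.9, -3.0, 21.3]
gripper_width: 0.4
gripper_force: 10.8
```

Call:
{"op": "arm_command", "data": {
  "motion": [
    {"offset": [0,0,0.002],"spin": 0},
    {"offset": [0,0,0.001],"spin": 0},
    {"offset": [0,0,0],"spin": 0}
  ]
}}

```text
time_s: 17.02
ee_pos: [483.9, 49.7, 38.6]
ee_rot: [179.6, -0.1, 72.2]
force: [-6.8, -2.4, 37.9]
gripper_width: 0.5
gripper_force: 18.6
```

Call:
{"op": "arm_command", "data": {
  "motion": [
    {"offset": [0,0,-0.003],"spin": 0},
    {"offset": [0,0,-0.003],"spin": 0},
    {"offset": [0,0,-0.004],"spin": 0},
    {"offset": [0,0,-0.005],"spin": 0},
    {"offset": [0,0,0],"spin": 0}
  ]
}}

```text
time_s: 17.65
ee_pos: [481.6, 50.0, 49.0]
ee_rot: [180.0, -0.0, 72.2]
force: [0.3, -0.0, 0.3]
gripper_width: 0.3
gripper_force: 0.0
```

Force is zero while the tip is only 10 mm above the stop, so the catch holds. Rise clear and check.

Call:
{"op": "arm_command", "data": {
  "motion": [
    {"offset": [0,0,-0.04],"spin": 0},
    {"offset": [0,0,-0.05],"spin": 0},
    {"offset": [-0.05,-0.02,-0.05],"spin": 0},
    {"offset": [-0.05,-0.02,-0.04],"spin": 0},
    {"offset": [-0.05,0,0],"spin": 0}
  ]
}}

```text
time_s: 18.27
ee_pos: [405.2, -72.3, 221.3]
ee_rot: [179.7, -0.0, 72.3]
force: [0.5, -0.4, -0.9]
gripper_width: 0.5
gripper_force: 0.0
```

Call:
{"op": "arm_command", "data": {
  "motion": [
    {"offset": [-0.03,0,0],"spin": 0},
    {"offset": [0,0,0],"spin": 0},
    {"offset": [0,0,0],"spin": 0}
  ]
}}

```text
time_s: 18.65
ee_pos: [395.9, -99.5, 218.4]
ee_rot: [-180.0, -0.0, 72.2]
force: [0.8, 0.1, 1.0]
gripper_width: 0.4
gripper_force: 0.0
```

```bash
python3 - <<'E'
from h import *
a,d=env.grab_frame("side");b,_=env.grab_frame("top")
P=pose("side")
for t in("pedal_tread","thread_spool","tape_roll","paint_bottle","mallet"):
    for q in env.pinpoint("side",t)[:1]:
        u,v=q["location"];print(t,q["score"],u,v,atd(P,u,v,d[int(v),int(u)]).round())
f=lambda i:cv2.resize(i,(400,400),interpolation=cv2.INTER_CUBIC)
cv2.imwrite("pics/end.png",np.hstack([f(a[110:330,200:420]),f(b[130:410,180:460])]));print(env.state()["ee_pos"],env.state()["force"])
E
```

```text
pedal_tread 0.82 345.3 219.5 [477.  60.  29.]
thread_spool 0.55 235.1 182.6 [765. -36.  20.]
tape_roll 0.91 220.8 275.9 [708. 247.  -2.]
paint_bottle 0.88 221.9 196.3 [777.  32.  26.]
mallet 0.8 386.2 168.1 [ 390. -169.   26.]
[395.963443   -99.54356413 218.62709464] [ 0.55747044 -1.03522779  0.11850767]
```

View pics/end.png

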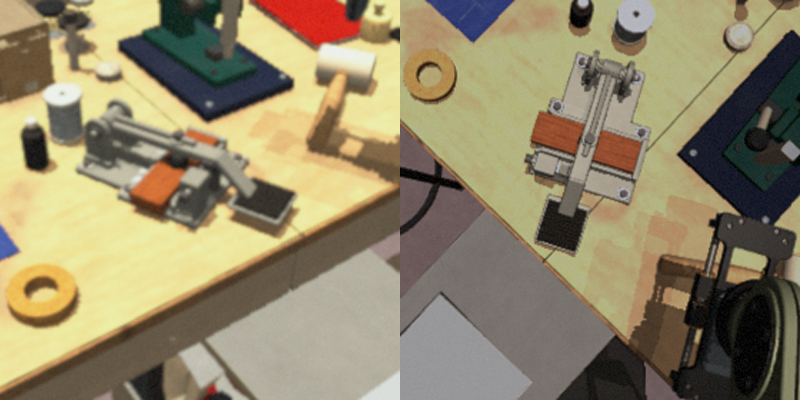

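The picture shows the pedal held down with its tread at about 29 mm. The block is at the stop, the mallet lies flat clear of the clamp, and the spool, tape and bottle have not moved.

```bash
python3 -c "
from workcell import env
print(env.job_done())"
```

```text
the job is handed in; nothing more can be done
None
```

The job is done and handed in at about 19 s of the 62 s allowed: the mallet lies flat clear of the clamp, the block is against the end stop, the pedal is latched down, and the spool, tape roll and bottle are where they were.

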